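# Present the sleeve board at the heat-press loading stand

## Robot

A 6-joint arm with a two-finger parallel gripper is mounted at the origin on the work surface. World frame = base frame: x ahead of the robot, y to its left, z up, the work surface at z = 0. Lengths are in mm, angles in rad, forces in N, time in s.
With the tool pointing down it reaches from about 350 to 1000 mm from the base axis. Payload 7.1 kg.
Tool frame: the origin (TCP) lies on the centre line of the jaws, within the pads' length; the fingertips stand 19 mm ahead of it and the grasp point (between the pads) is the TCP; z points along the fingers, y is the line along which they close (so a half turn about z gives the same grasp; the last joint's range is limited). The gripper opens to 85 mm and grips with 20 to 120 N. Pads are 22 mm wide; open, the fingers measure 114 mm over their backs; the gripper's body (76 mm by 85 mm) begins 54 mm behind the grasp point. The pads swing forward as they close: fully open they stand 13 mm farther back than shut.
Start: joints at [1.233, 0.423, 1.63, -0, 1.089, -0.019], TCP at [195.86, 593.501, 250.319] pointing down, gripper open.
Joint ranges: [-3, 3], [-0.9, 2.11], [0.09, 2.58], [-1.31, 4.45], [0.11, 2.69], [-2.54, 2.54]. Speed limits (rad/s): [2.39, 2.39, 3.01, 3.14, 3.14, 3.14].

## Interface

Orientations are given as [roll, pitch, yaw] about the fixed x, y, z axes, in that order (R = Rz(yaw) Ry(pitch) Rx(roll)).
In Python, from plant import ctrl gives the robot as it stands.
- The arm moves only by the tool arm_command, never from a script. Its argument "deltas" is a list of rows, each an object with "delta_pos": the shift along the tool's x, y, z in mm, a list of three; "dr": the turn, a rotation vector about the tool's x, y, z in degrees, a list of three. A call has 1 to 10 rows; each row is the pose to reach, as a shift and turn from the pose commanded when the call began, along the tool's axes at that moment; what a row does not reach only later rows make up. A row lasts 1/12 s, in which the tool goes at most 41.7 mm and 7.16 degrees, less where a joint would pass 70% of its speed; a pose out of reach is approached as far as the arm can. A call with a gripper value outside its range is refused whole. "jaw" is the opening in per cent of the stroke, from 0 (shut) to 100 (fully open), set as the call begins (left out, the last holds). The fingers move at their own pace and stop on an object; the grip force is fixed at half the most. Time passes only in rows, so rows that repeat a pose let the fingers close. It gives the time, the measured TCP pose, the force, the opening and the grip force at its end, in the units of the state.
- ctrl.get_obs(): the state, without advancing time (a new reading comes with each control period).
- ctrl.snapshot(name): name is "scene" or "top"; returns the picture (420x560x3 uint8, blue, green, red); there is no depth.
- ctrl.camera_params(name): a dict with "intrinsics" (3x3 intrinsics, pixels), "rvec" (rotation vector, rad) and "tvec" (3), from world to camera coordinates, as OpenCV has them. Camera axes: x right, y down, z forward; pixel columns grow to the right and rows downward; lengths in mm; the calibration is good to about 2 mm. A picture is of the moment at which its call begins. camera_params takes no time and is no camera call.
- ctrl.sign_off(): hands the job in; it is judged then, once.
Trained networks look in the newest picture that a camera, given by its name, has taken for a name from the list of things; names that differ only in an ending like _2 or _b are one class to them, and where a whole thing is asked for, a point or a joint stands for the part that bears it (a point fixed in the world has none). Each returns a list of dicts, best first, with "conf" (0 to 1); they miss things now and then, are a little off and sometimes report something else, mostly with a low value. They report only what shows in the picture. A call takes as long as a camera call.
- ctrl.trace(camera, name): "pixels" (420x560 bool, what is visible of it) and "extent" ([centre column, centre row, width, height] in pixels, round what is visible of it).
- ctrl.landmark_of(camera, name): "pixel" ([column, row] in pixels: a listed point, or the origin of a listed thing).
The state is a dict: "time_s": time; "q": joint angles; "qvel": joint speeds; "joint_torque": joint torques, N m; "tcp_pos": TCP position; "tcp_rot": TCP orientation; "force": force on the tool from outside, world axes, zero at the start; "ft_torque": the same for the moment, N m; "finger_gap": finger opening in mm; "gripper_force": force on a finger pad.
Only numpy, scipy, OpenCV 4.12 (cv2) and the standard library are available. Lean on these libraries where they do the work, as an engineer would, in place of code of your own. Each camera call takes 0.05 s, during which the arm holds its last target. There are 200 camera calls.

## Task

Present the sleeve board so that a colleague can draw a sleeve over it: first swing the blue side keeper shut until it snaps home in its roller catch, then slide the board, flat on the deck, out over the deck's outer edge until its red line lies on that edge. Out there the board tips as soon as it is left, so finish while still holding it flat on the deck: do not let go at the end. Never let the board tip or lift it off the deck on the way, leave the keeper shut, and leave the tape roll, the bottle and the pen cup alone.

Things in the scene. Friction and masses are not known exactly. Their poses are not given: they have to be found in the camera images.
- deck_edge (a point): Middle of the outer edge (away from the robot, aluminium strip) of the fixed loading stand, level with its deck top, 100 mm above the table. Plywood deck, 320 mm long, 260 wide. Axes: x outward over the edge, y left as seen looking outward, z up. A fixed fence 18 mm high runs along x on the left, its inner face 62 mm from the deck's centre line.
- keeper (a joint): Angle of the side keeper about its upright pivot, rad: 0 shut (along the deck, at its stop), growing as it swings open to the right, to 1.0. Stays where left. From 0.065 to 0.03 its tip is pushed past a sprung roller (about 7 N at the grip post), then it snaps to 0 and stays. Shutting it may nudge the board square; shut, it leaves the board about 2 mm play either side.
- keeper_hinge (a point): Point on the keeper's upright pivot axis, at deck-top level, 30 mm short of the outer edge and 95 mm right of the centre line.
- keeper_grip (a point): Point on the axis of the keeper's black upright grip post (round, 14 mm thick), 21 mm below its top, 157 mm from the pivot axis. The post stands on the blue bar (14 mm wide, 16 high, its top 26 mm below this point). Shut, the post is 185 mm short of the outer edge and 70 mm right of the centre line, the bar's inner face 63 mm right of it.
- board: Loose sleeve board faced white, 400 mm long, 120 wide, 12 thick, about 0.36 to 0.63 kg, lying on the deck with its rounded nose outward. Origin at the centre of its underside; x towards the nose, z up. Grey pad, red line across it, steel pull handle at the tail. It balances about 24 mm tailward of its origin.
- board_mark (a point): Middle of the red line across the board, on its top face: 260 mm back from the nose, 140 mm from the tail. Axes as the board's. The line is 4 mm wide and also shows on the board's sides.
- board_handle (a point): Centre of the grip bar of the steel pull handle on the board's tail: round bar 12 mm thick, 90 mm long across the board (along the board's y), on two legs at its ends; 35 mm above the board's top face and 110 mm tailward of the red line. Axes as the board's.
- tape: Bystander: roll of orange tape lying flat on the table, 90 mm across, 25 mm high; origin at the centre of its underside.
- bottle: Bystander: white bottle with a red cap, 60 mm across, 150 mm high; origin at the centre of its underside.
- pencup: Bystander: white cup with pencils, 72 mm across, about 150 mm high with the pencils; origin at the centre of its underside.

How it is judged (in metres and radians):
On the way, in this order (a step that is already met when the one before it is completed fails the run):
1. the keeper is shut in its catch, the board not yet slid out to the line (value of joint keeper below 0.02 rad and x of board_mark in the frame of deck_edge below -0.05 m), for 0.3 s.
2. the board lies flat with its red line on the outer edge (x of board_mark in the frame of deck_edge between -0.006 and 0.006 m and angle between board_mark's own z axis and vertical below 0.03 rad), for 0.2 s.
At the end, for the whole second after the job is handed in: Keeper shut in its catch (within 0.02 rad); red line within 6 mm of the outer edge and centred within 10 mm; board flat on the deck (tilt under 0.03 rad, raised under 4 mm), at rest and still held by the gripper (over 0.5 N), touching no bystander (all of step 2 and value of joint keeper below 0.02 rad and y of board_mark in the frame of deck_edge between -0.01 and 0.01 m and z of board_mark in the frame of deck_edge between 0.008 and 0.016 m and linear speed of board below 0.02 m/s and contact force between board and the fingers above 0.5 N and contact force between board and tape below 0.1 N and contact force between board and bottle below 0.1 N and contact force between board and pencup below 0.1 N); the arm keeps its last pose, push and grip.
It fails at once if the board tips over the edge (angle between board_mark's own z axis and vertical above 0.12 rad).
It fails at once if the board is lifted off the deck instead of slid (z of board_mark in the frame of deck_edge above 0.03 m or z of board_handle in the frame of deck_edge above 0.07 m).
It fails at once if the tape roll is disturbed (distance of tape from where it was at the start of the episode above 0.02 m).
It fails at once if the bottle is disturbed (distance of bottle from where it was at the start of the episode above 0.02 m or angle between bottle's own z axis and vertical above 0.4 rad).
It fails at once if the pen cup is disturbed (distance of pencup from where it was at the start of the episode above 0.02 m or angle between pencup's own z axis and vertical above 0.4 rad).
It also fails if it takes over 48 s, if anything falls off the work surface, if the arm or the gripper's body presses on something with over 40 N, if the wrist force passes 120 N, or if a joint passes its speed limit or range.

## Working session

There is one attempt and no reset: what is moved stays moved. The work goes in short steps, Python scripts to look and compute and a tool call to move; the robot and the scene stay as the last step left them, time stands still between calls to the robot, and variables do not carry over. Pictures are saved under pics/ and viewed, at most 10 in all, crops included, and the job is handed in when it is done.

Besides the shell and the picture viewer there is one more tool, called after "Emit:" by a JSON object that holds its "name" and its "arguments", one argument or row to a line. arm_command: Moves the arm, as the interface text tells. Its arguments: {"type":"object","properties":{"deltas":{"type":"array","items":{"type":"object","properties":{"delta_pos":{"type":"array","items":{"type":"number"}},"dr":{"type":"array","items":{"type":"number"}}}}},"jaw":{"type":"number"}},"required":["deltas"]}

```bash
mkdir -p pics; ls; cat > h.py <<'E'
import numpy as np, cv2
from plant import ctrl
def cam(n):
    p=ctrl.camera_params(n); K=np.array(p["intrinsics"],float).reshape(3,3)
    R=cv2.Rodrigues(np.array(p["rvec"],float))[0]; t=np.array(p["tvec"],float).ravel()
    return K,R,t
def ray(n,px):
    K,R,t=cam(n); d=R.T@np.linalg.solve(K,[px[0],px[1],1]); return -R.T@t,d
def at_z(n,px,z):
    c,d=ray(n,px); return c+d*(z-c[2])/d[2]
def proj(n,P):
    K,R,t=cam(n); q=(K@(R@np.array(P,float).T+t[:,None] if np.ndim(P)>1 else K@(R@np.array(P,float)+t))); return q[:2]/q[2]
def tri(px):
    A=np.zeros((3,3));b=np.zeros(3)
    for n,p in px.items():
        c,d=ray(n,p);d/=np.linalg.norm(d);M=np.eye(3)-np.outer(d,d);A+=M;b+=M@c
    return np.linalg.solve(A,b)
E
python3 - <<'E'
from h import *
np.set_printoptions(precision=1,suppress=True)
a=[ctrl.snapshot(n) for n in("scene","top")]
for n,i in zip(("scene","top"),a): cv2.imwrite(f"pics/{n}0.png",i); print(n,ray(n,(280,210)))
Z=dict(deck_edge=100,keeper_hinge=100,keeper_grip=None,board_mark=112,board_handle=147,board=100,tape=0,bottle=0,pencup=0)
for k,z in Z.items():
    d={}
    for n in("scene","top"):
        r=ctrl.landmark_of(n,k)
        if r: d[n]=r[0]["pixel"]; print(k,n,[(np.array(x["pixel"]),round(x["conf"],2)) for x in r[:2]], at_z(n,d[n],z) if z is not None else "")
    if len(d)==2: print("   tri",tri(d))
E
```

```text
pics
scene (array([1156.7,  -47.3, 1178. ]), array([-0.5,  0.1, -0.9]))
top (array([ 295.9,   74.2, 1347.9]), array([ 0.2,  0. , -1. ]))
deck_edge top [(array([274.4, 190.6]), 0.42)] [606.2 110.2 100. ]
keeper_hinge scene [(array([268.3, 280.4]), 0.76)] [695.4   7.  100. ]
keeper_hinge top [(array([313.8, 163.5]), 0.71)] [695.6   4.3 100. ]
   tri [695.5   5.6 100.7]
keeper_grip scene [(array([224.4, 224.2]), 0.66)] 
keeper_grip top [(array([331.5, 208.5]), 0.86)] 
   tri [557.9 -57.2 143.6]
board_mark scene [(array([307. , 236.8]), 0.82), (array([227. , 224.6]), 0.67)] [613.7 115.5 112. ]
board_handle scene [(array([301.2, 183.6]), 0.78)] [489.8 130.5 147. ]
board_handle top [(array([260.5, 227.3]), 0.71), (array([187.9, 188.2]), 0.32)] [490.5 137.3 147. ]
   tri [490.  133.9 146.7]
board scene [(array([306.5, 259.5]), 0.96)] [664.2 102.3 100. ]
board top [(array([278.8, 173.5]), 0.77)] [657.4 101.9 100. ]
   tri [660.1 102.8  91.2]
tape scene [(array([206.5, 215.1]), 0.9), (array([422.5, 189.5]), 0.57)] [ 436.  -108.6    0. ]
tape top [(array([277.5, 173.1]), 0.67), (array([338.1, 256.9]), 0.61)] [687.3 108.3   0. ]
   tri [609.4   3.8 297. ]
bottle scene [(array([403. , 235.6]), 0.95), (array([226.3, 224.8]), 0.48)] [607.6 372.5   0. ]
bottle top [(array([188.9, 188.8]), 0.73)] [614.8 374.6   0. ]
   tri [612.1 370.8   9.6]
pencup scene [(array([425.2, 189.2]), 0.95)] [486.3 476.8   0. ]
```

```bash
python3 - <<'E'
import cv2,numpy as np
a=cv2.imread("pics/scene0.png");b=cv2.imread("pics/top0.png")
cv2.imwrite("pics/s1.png",cv2.resize(a[130:400,130:490],None,fx=2.2,fy=2.2,interpolation=2))
cv2.imwrite("pics/t1.png",cv2.resize(b[90:290,150:410],None,fx=3,fy=3,interpolation=2))
E
```

```text
(no output)
```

View pics/s1.png

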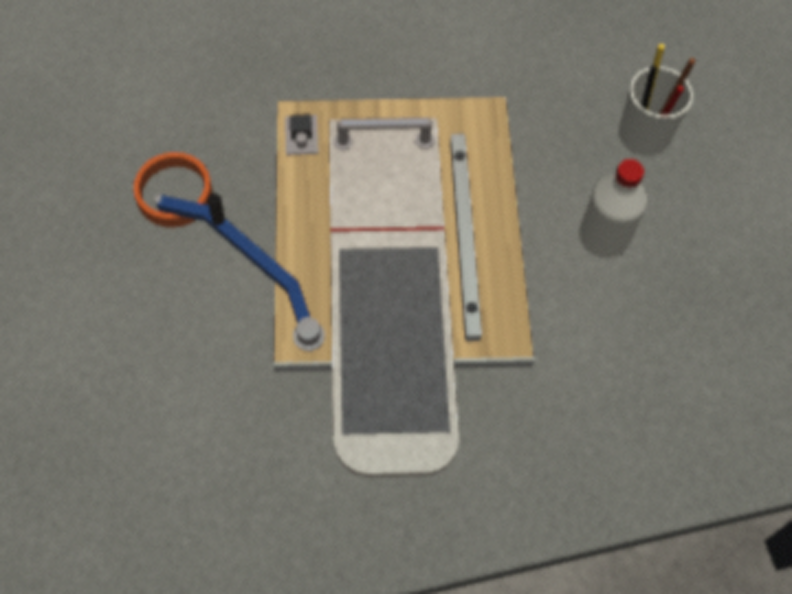

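View pics/t1.png

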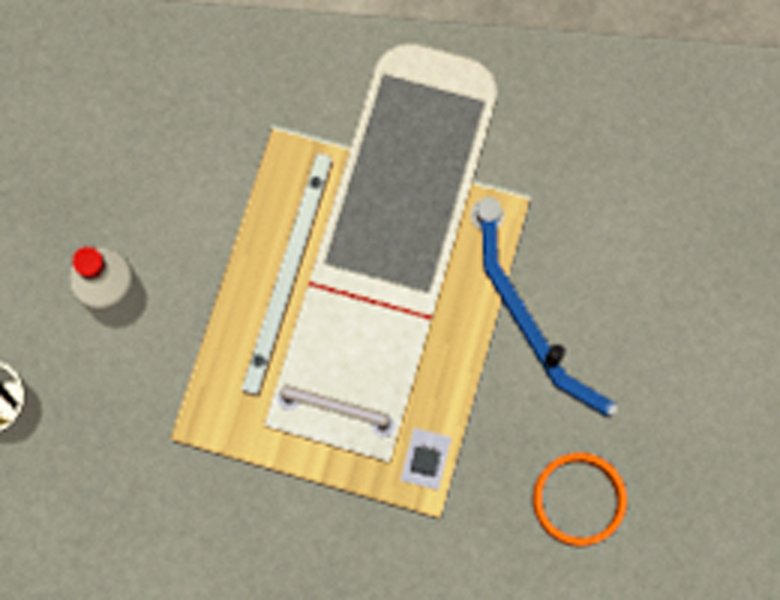

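The two views show the deck with its outer edge away from the robot (top crop corners (273,127), (530,197), (441,517), (173,439)). The red line runs (308,284)-(431,317) and the handle bar (287,393)-(388,423). The keeper is open at right with its black post at (556,354), and the tape roll lies at (580,500).

```bash
python3 - <<'E'
from h import *
np.set_printoptions(precision=1,suppress=True)
S=lambda p:np.array(p)/2.2+130-0.3
T=lambda p:np.array(p)/3+[150,90]-0.3
pts={'OL':((533,359),(273,127),100),'OR':((275,365),(530,197),100),'IR':((278,101),(441,517),100),'IL':((506,97),(173,439),100),
'mR':((331,229),(431,317),112),'mL':((444,229),(308,284),112),'hR':((342,124),(388,423),147),'hL':((427,123),(287,393),147),'hinge':((308,326),(488,209),None),'postTop':((214,198),(557,350),None),
'noseR':((335,440),(497,90),112)}
W={}
for k,(s,t,z) in pts.items():
    W[k]=tri({"scene":S(s),"top":T(t)}); print(k,W[k],*( (at_z("scene",S(s),z),at_z("top",T(t),z)) if z else ()))
# deck fit
m=np.array([[0,130],[0,-130],[-320,-130],[-320,130]],float)
for src in("tri","scene","top"):
    w=np.array([W[k][:2] if src=="tri" else at_z(src,(S,T)[src=="top"](pts[k][src=="top"]),100)[:2] for k in("OL","OR","IR","IL")])
    mc=m-m.mean(0);wc=w-w.mean(0)
    th=np.arctan2((mc[:,0]*wc[:,1]-mc[:,1]*wc[:,0]).sum(),(mc*wc).sum())
    R=np.array([[np.cos(th),-np.sin(th)],[np.sin(th),np.cos(th)]]);o=w.mean(0)-R@m.mean(0)
    print(src,"edge",o,"yaw",th,"res",((w-o)@R-m).round(1).tolist())
    for k in("mR","mL","hR","hL","hinge","postTop"): print("  ",k,(W[k][:2]-o)@R)
    print("  hinge exp",o+R@[-30,-95],"shut post",o+R@[-185,-70])
print(proj("top",[558,-57,144]),ctrl.get_obs()["tcp_rot"])
E
```

```text
OL [774.2 223.8  97.9] [775.  223.7 100. ] [773.3 223.2 100. ]
OR [723.6 -29.8  98.5] [724.2 -29.4 100. ] [723.  -30.1 100. ]
IR [410.7  33.1  99.7] [411.   34.1 100. ] [410.5  32.1 100. ]
IL [462.  286.7  98.2] [463.2 288.4 100. ] [461.3 284.3 100. ]
mR [593.5  56.1 114.4] [592.2  56.7 112. ] [594.   55.7 112. ]
mL [616.9 173.4 108.7] [618.6 172.7 112. ] [616.  173.2 112. ]
hR [486.3  89.7 144.5] [488.2  91.9 147. ] [485.5  87.  147. ]
hL [505.6 180.7 144.5] [507.2 181.3 147. ] [504.9 179.5 147. ]
hinge [700.1  10.2 122.8]
postTop [560.1 -57.  166.9]
noseR [820.   10.6 123.2] [816.6  11.9 112. ] [824.7   9.3 112. ]
tri edge [749.5  96.9] yaw -0.1985517823169688 res [[-0.8, -0.7], [-0.4, 0.6], [0.4, 0.6], [0.7, -0.6]]
   mR [-144.9  -70.8]
   mL [-145.1   48.9]
   hR [-256.6  -59. ]
   hL [-255.7   34.1]
   hinge [-31.4 -94.7]
   postTop [-155.3 -188.3]
  hinge exp [701.3   9.7] shut post [554.3  64.8]
scene edge [750.1  97.2] yaw -0.20149492578310257 res [[-1.0, -1.0], [-0.1, 0.8], [0.4, 0.3], [0.6, -0.1]]
   mR [-145.3  -71.6]
   mL [-145.8   48.1]
   hR [-257.   -60.2]
   hL [-256.4   32.9]
   hinge [-31.7 -95.2]
   postTop [-155.3 -189.1]
  hinge exp [701.7  10.1] shut post [554.9  65.6]
top edge [749.   96.2] yaw -0.19600903792759763 res [[-0.8, -0.7], [-0.9, 1.0], [0.5, 1.2], [1.2, -1.5]]
   mR [-144.7  -69.6]
   mL [-144.6   50. ]
   hR [-256.4  -57.6]
   hL [-255.2   35.5]
   hinge [-31.2 -93.8]
   postTop [-155.4 -187.1]
  hinge exp [701.    8.9] shut post [553.9  63.6]
[151956.3  94995.9] [-3.1 -0.   2.8]
```

```bash
cat >> h.py <<'E'
from scipy.spatial.transform import Rotation as Ro
D=np.array([749.5,96.9,100.]);YAW=-0.1985
def deck(x,y,z): # deck frame (z above table)
    c,s=np.cos(YAW),np.sin(YAW); return np.array([D[0]+c*x-s*y,D[1]+s*x+c*y,z])
def post(al,z):
    a=YAW+np.arctan2(25,-155)+al; return deck(-30,-95,z)+157*np.array([np.cos(a),np.sin(a),0]),np.degrees(a)-90
def delta(P,yang,o=None):
    """target TCP, world angle (deg) of tool y, tool down -> tool-frame shift, rotvec deg"""
    o=o or ctrl.get_obs(); R=Ro.from_euler("xyz",o["tcp_rot"])
    a=np.radians(yang); y=np.array([np.cos(a),np.sin(a),0]);z=np.array([0,0,-1.]);x=np.cross(y,z)
    T=Ro.from_matrix(np.c_[x,y,z]); return R.inv().apply(np.array(P)-o["tcp_pos"]).round(1).tolist(),np.degrees((R.inv()*T).as_rotvec()).round(1).tolist()
def st():
    o=ctrl.get_obs();R=Ro.from_euler("xyz",o["tcp_rot"]).as_matrix()
    print(round(o["time_s"],2),np.round(o["tcp_pos"],1),"yang",np.degrees(np.arctan2(R[1,1],R[0,1])).round(1),"F",np.round(o["force"],1),"gap",round(o["finger_gap"],1),"gf",round(o["gripper_force"],1),"q",np.round(o["q"],2))
E
python3 - <<'E'
from h import *
st(); P,a=post(0.80,230); print(P,a,delta(P,a))
E
```

```text
1.0 [195.8 593.5 250.3] yang 71.7 F [-0.5 -0.2  0.1] gap 85.5 gf 0.0 q [ 1.23  0.42  1.63  0.    1.09 -0.02]
[559.41547596 -57.41638153 230.        ] 115.3010643313973 ([-549.3, -504.2, 20.3], [-0.0, -0.0, -43.6])
```

Emit:
{"name": "arm_command", "arguments": {
  "deltas": [
    {"delta_pos": [-549,-504,20],"dr": [0,0,-43.6]},
    {"delta_pos": [-549,-504,20],"dr": [0,0,-43.6]},
    {"delta_pos": [-549,-504,20],"dr": [0,0,-43.6]},
    {"delta_pos": [-549,-504,20],"dr": [0,0,-43.6]},
    {"delta_pos": [-549,-504,20],"dr": [0,0,-43.6]},
    {"delta_pos": [-549,-504,20],"dr": [0,0,-43.6]},
    {"delta_pos": [-549,-504,20],"dr": [0,0,-43.6]},
    {"delta_pos": [-549,-504,20],"dr": [0,0,-43.6]},
    {"delta_pos": [-549,-504,20],"dr": [0,0,-43.6]},
    {"delta_pos": [-549,-504,20],"dr": [0,0,-43.6]}
  ],
  "jaw": 100
}}

```text
time_s: 1.83
tcp_pos: [395.2, 236.5, 239.7]
tcp_rot: [3.142, 0.001, -2.699]
force: [0.0, -0.1, 0.4]
finger_gap: 85.3
gripper_force: 0.0
```

```bash
python3 - <<'E'
from h import *
st(); P,a=post(0.80,230); print(P,a,delta(P,a))
E
```

```text
1.83 [395.2 236.5 239.7] yang 115.4 F [ 0.  -0.1  0.4] gap 85.3 gf 0.0 q [ 0.51  0.19  1.99 -0.    0.95 -1.5 ]
[559.41547596 -57.41638153 230.        ] 115.3010643313973 ([-22.5, -335.9, 9.7], [0.0, 0.0, 0.1])
```

Emit:
{"name": "arm_command", "arguments": {
  "deltas": [
    {"delta_pos": [-22,-336,10],"dr": [0,0,0]},
    {"delta_pos": [-22,-336,10],"dr": [0,0,0]},
    {"delta_pos": [-22,-336,10],"dr": [0,0,0]},
    {"delta_pos": [-22,-336,10],"dr": [0,0,0]},
    {"delta_pos": [-22,-336,10],"dr": [0,0,0]},
    {"delta_pos": [-22,-336,10],"dr": [0,0,0]},
    {"delta_pos": [-22,-336,10],"dr": [0,0,0]},
    {"delta_pos": [-22,-336,10],"dr": [0,0,0]},
    {"delta_pos": [-22,-336,10],"dr": [0,0,0]},
    {"delta_pos": [-22,-336,10],"dr": [0,0,0]}
  ]
}}

```text
time_s: 2.67
tcp_pos: [559.1, -58.3, 229.2]
tcp_rot: [-3.141, 0.0, -2.703]
force: [0.4, 0.8, -0.9]
finger_gap: 85.4
gripper_force: 0.0
```

```bash
python3 - <<'E'
from h import *
st(); P,a=post(0.80,145); print(P,a,delta(P,a))
E
```

```text
2.67 [559.1 -58.3 229.2] yang 115.1 F [ 0.4  0.8 -0.9] gap 85.4 gf 0.0 q [-0.12  0.36  1.79 -0.    1.   -2.13]
[559.41547596 -57.41638153 145.        ] 115.3010643313973 ([-0.6, 0.7, 84.2], [-0.0, 0.0, -0.2])
```

Emit:
{"name": "arm_command", "arguments": {
  "deltas": [
    {"delta_pos": [0,0.7,30],"dr": [0,0,0]},
    {"delta_pos": [0,0.7,55],"dr": [0,0,0]},
    {"delta_pos": [0,0.7,75],"dr": [0,0,0]},
    {"delta_pos": [0,0.7,83],"dr": [0,0,0]},
    {"delta_pos": [0,0.7,83],"dr": [0,0,0]}
  ]
}}

```text
time_s: 3.08
tcp_pos: [556.1, -54.1, 144.7]
tcp_rot: [3.139, -0.004, -2.698]
force: [0.2, -0.2, -0.2]
finger_gap: 85.3
gripper_force: 0.0
```

Emit:
{"name": "arm_command", "arguments": {
  "deltas": [
    {"delta_pos": [0,0,0],"dr": [0,0,0]},
    {"delta_pos": [0,0,0],"dr": [0,0,0]},
    {"delta_pos": [0,0,0],"dr": [0,0,0]},
    {"delta_pos": [0,0,0],"dr": [0,0,0]},
    {"delta_pos": [0,0,0],"dr": [0,0,0]},
    {"delta_pos": [0,0,0],"dr": [0,0,0]},
    {"delta_pos": [0,0,0],"dr": [0,0,0]},
    {"delta_pos": [0,0,0],"dr": [0,0,0]}
  ],
  "jaw": 0
}}

```text
time_s: 3.75
tcp_pos: [558.2, -55.5, 147.1]
tcp_rot: [-3.141, 0.001, -2.7]
force: [-1.0, 0.3, 5.9]
finger_gap: 12.5
gripper_force: 58.3
```

```bash
python3 - <<'E'
from h import *
st()
for al in np.linspace(.8,.1,11)[1:]:
    P,a=post(al,146); print(round(al,2),delta(P,a))
cv2.imwrite("pics/g1.png",cv2.resize(ctrl.snapshot("scene")[130:330,130:400],None,fx=2.5,fy=2.5))
E
```

```text
3.75 [558.2 -55.5 147.1] yang 115.3 F [-1.   0.3  5.9] gap 12.5 gf 58.3 q [-0.12  0.47  1.84  0.    0.83 -2.13]
0.73 ([-0.7, 8.8, 1.1], [-0.0, 0.0, 4.0])
0.66 ([-1.8, 19.7, 1.1], [-0.0, 0.0, 8.0])
0.59 ([-3.7, 30.5, 1.1], [-0.0, 0.0, 12.1])
0.52 ([-6.4, 41.2, 1.1], [-0.0, 0.0, 16.1])
0.45 ([-9.8, 51.6, 1.1], [-0.0, 0.0, 20.1])
0.38 ([-13.9, 61.8, 1.1], [-0.0, 0.0, 24.1])
0.31 ([-18.8, 71.7, 1.1], [-0.0, 0.0, 28.1])
0.24 ([-24.3, 81.2, 1.1], [-0.0, 0.0, 32.1])
0.17 ([-30.4, 90.3, 1.1], [-0.0, 0.0, 36.1])
0.1 ([-37.2, 98.9, 1.1], [-0.0, 0.1, 40.1])
```

View pics/g1.png

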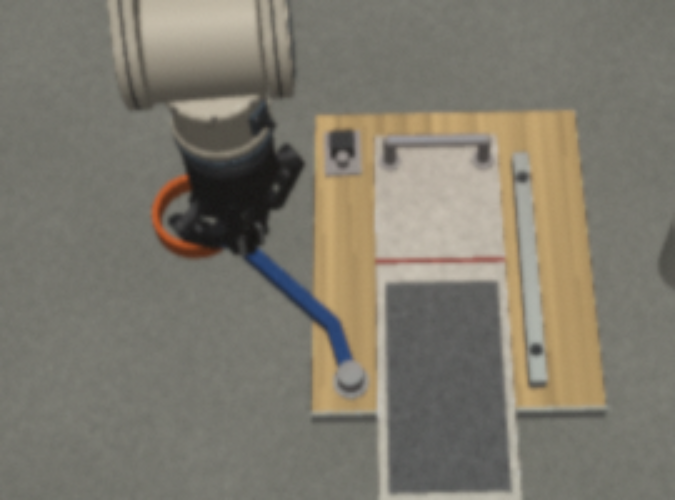

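The gripper holds the post (gap 12.5 mm, 58 N); the board and tape have not moved.

Emit:
{"name": "arm_command", "arguments": {
  "deltas": [
    {"delta_pos": [-0.7,9,-1],"dr": [0,0,4]},
    {"delta_pos": [-2,20,-1],"dr": [0,0,8]},
    {"delta_pos": [-4,30.5,-1],"dr": [0,0,12]},
    {"delta_pos": [-6.5,41,-1],"dr": [0,0,16]},
    {"delta_pos": [-10,51.5,-1],"dr": [0,0,20]},
    {"delta_pos": [-14,62,-1],"dr": [0,0,24]},
    {"delta_pos": [-19,71.5,-1],"dr": [0,0,28]},
    {"delta_pos": [-24.5,81,-1],"dr": [0,0,32]},
    {"delta_pos": [-30.5,90,-1],"dr": [0,0,36]},
    {"delta_pos": [-37,99,-1],"dr": [0,0,40]}
  ]
}}

```text
time_s: 4.63
tcp_pos: [548.7, 50.3, 147.2]
tcp_rot: [-3.141, -0.0, 2.883]
force: [2.4, -2.1, -2.2]
finger_gap: 12.4
gripper_force: 59.3
```

```bash
python3 - <<'E'
from h import *
st()
for al in (.1,.07,.05,.03,.01,0,-.01,-.02):
    P,a=post(al,147); print(round(al,2),P,delta(P,a))
E
```

```text
4.63 [548.7  50.3 147.2] yang 75.2 F [ 2.4 -2.1 -2.2] gap 12.4 gf 59.3 q [ 0.07  0.46  1.86 -0.    0.82 -1.24]
0.1 [549.5681054   49.80226957 147.        ] ([-1.0, -0.2, 0.2], [-0.0, -0.0, -0.0])
0.07 [550.83984882  54.33714608 147.        ] ([-1.0, 4.5, 0.2], [-0.0, -0.0, 1.7])
0.05 [551.76300548  57.33832137 147.        ] ([-1.2, 7.6, 0.2], [-0.0, -0.0, 2.8])
0.03 [552.74599701  60.32043455 147.        ] ([-1.3, 10.7, 0.2], [-0.0, -0.0, 4.0])
0.01 [553.78843023  63.2822928  147.        ] ([-1.6, 13.9, 0.2], [-0.0, -0.0, 5.1])
0 [554.33180811  64.75525579 147.        ] ([-1.7, 15.4, 0.2], [-0.0, -0.0, 5.7])
-0.01 [554.8898882   66.22271143 147.        ] ([-1.9, 17.0, 0.2], [-0.0, -0.0, 6.3])
-0.02 [555.4626147  67.684513  147.       ] ([-2.1, 18.6, 0.2], [-0.0, -0.0, 6.8])
```

Emit:
{"name": "arm_command", "arguments": {
  "deltas": [
    {"delta_pos": [-0.3,4.5,0],"dr": [0,0,1.7]},
    {"delta_pos": [-0.4,7.5,0],"dr": [0,0,2.8]},
    {"delta_pos": [-0.6,10.5,0],"dr": [0,0,4]},
    {"delta_pos": [-0.9,14,0],"dr": [0,0,5.1]},
    {"delta_pos": [-1,15.5,0],"dr": [0,0,5.7]},
    {"delta_pos": [-1,15.5,0],"dr": [0,0,5.7]}
  ]
}}

```text
time_s: 5.13
tcp_pos: [553.2, 64.6, 147.2]
tcp_rot: [-3.141, -0.001, 2.786]
force: [-4.6, 1.4, 1.1]
finger_gap: 12.1
gripper_force: 59.7
```

```bash
python3 - <<'E'
from h import *
st()
for al in (0,-.01,-.02):
    P,a=post(al,147); print(round(al,2),P,delta(P,a))
E
```

```text
5.13 [553.2  64.6 147.2] yang 69.6 F [-4.6  1.4  1.1] gap 12.1 gf 59.7 q [ 0.09  0.47  1.85  0.    0.83 -1.12]
0 [554.33180811  64.75525579 147.        ] ([-1.0, 0.5, 0.2], [-0.0, -0.1, 0.2])
-0.01 [554.8898882   66.22271143 147.        ] ([-1.0, 2.1, 0.2], [-0.0, -0.1, 0.7])
-0.02 [555.4626147  67.684513  147.       ] ([-1.1, 3.7, 0.2], [-0.0, -0.1, 1.3])
```

Emit:
{"name": "arm_command", "arguments": {
  "deltas": [
    {"delta_pos": [-0.3,1.5,0],"dr": [0,0,0.2]},
    {"delta_pos": [-0.5,2.5,0],"dr": [0,0,0.2]},
    {"delta_pos": [-0.5,2.5,0],"dr": [0,0,0.2]},
    {"delta_pos": [-0.5,2.5,0],"dr": [0,0,0.2]}
  ]
}}

```text
time_s: 5.47
tcp_pos: [554.0, 66.8, 147.2]
tcp_rot: [-3.141, -0.003, 2.783]
force: [-6.0, 1.1, 3.5]
finger_gap: 12.5
gripper_force: 59.9
```

```bash
python3 - <<'E'
from h import *
st()
cv2.imwrite("pics/t2.png",cv2.resize(ctrl.snapshot("scene")[130:330,180:400],None,fx=2.8,fy=2.8))
E
```

```text
5.47 [554.   66.8 147.2] yang 69.4 F [-6.   1.1  3.5] gap 12.5 gf 59.9 q [ 0.1   0.47  1.85  0.    0.83 -1.11]
```

View pics/t2.png

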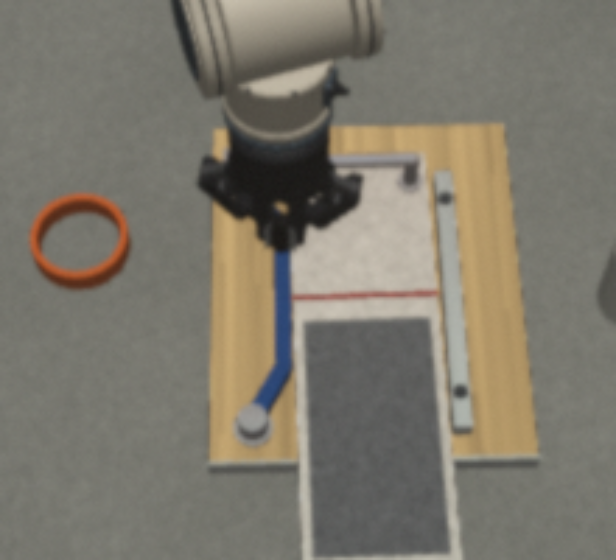

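The bar is now beside the board with the red line near (292–437, 295), but there is no clear stop force yet. I'll push further.

Emit:
{"name": "arm_command", "arguments": {
  "deltas": [
    {"delta_pos": [0,2,0],"dr": [0,0,0]},
    {"delta_pos": [0,4,0],"dr": [0,0,0]},
    {"delta_pos": [0,4,0],"dr": [0,0,0]},
    {"delta_pos": [0,4,0],"dr": [0,0,0]}
  ]
}}

```text
time_s: 5.85
tcp_pos: [554.1, 67.1, 147.1]
tcp_rot: [-3.135, -0.004, 2.784]
force: [-11.3, -19.5, 9.6]
finger_gap: 12.4
gripper_force: 61.0
```

```bash
python3 - <<'E'
from h import *
st()
E
```

```text
5.85 [554.1  67.1 147.1] yang 69.5 F [-11.3 -19.5   9.6] gap 12.4 gf 61.0 q [ 0.1   0.47  1.84 -0.01  0.83 -1.11]
```

The stop is solid: 22 N with no travel. I'll relax, release and rise.

Emit:
{"name": "arm_command", "arguments": {
  "deltas": [
    {"delta_pos": [0,-3.5,0],"dr": [0,0,0]},
    {"delta_pos": [0,-3.5,0],"dr": [0,0,0]}
  ]
}}

```text
time_s: 6.02
tcp_pos: [554.0, 66.8, 147.2]
tcp_rot: [-3.141, -0.003, 2.782]
force: [-6.9, -1.0, 3.9]
finger_gap: 12.6
gripper_force: 60.3
```

Emit:
{"name": "arm_command", "arguments": {
  "deltas": [
    {"delta_pos": [0,0,0],"dr": [0,0,0]},
    {"delta_pos": [0,0,0],"dr": [0,0,0]},
    {"delta_pos": [0,0,0],"dr": [0,0,0]},
    {"delta_pos": [0,0,0],"dr": [0,0,0]},
    {"delta_pos": [0,0,-20],"dr": [0,0,0]},
    {"delta_pos": [0,0,-45],"dr": [0,0,0]},
    {"delta_pos": [0,0,-80],"dr": [0,0,0]},
    {"delta_pos": [0,0,-110],"dr": [0,0,0]},
    {"delta_pos": [0,0,-110],"dr": [0,0,0]}
  ],
  "jaw": 100
}}

```text
time_s: 6.77
tcp_pos: [559.0, 67.7, 263.7]
tcp_rot: [3.137, 0.01, 2.783]
force: [1.7, -0.1, -0.1]
finger_gap: 85.2
gripper_force: 0.0
```

```bash
python3 - <<'E'
from h import *
np.set_printoptions(precision=1,suppress=True)
st()
for n in("scene","top"):
    im=ctrl.snapshot(n); cv2.imwrite(f"pics/{n}3.png",im)
for k,z in dict(keeper_grip=144,board_mark=112,board_handle=147).items():
    for n in("scene","top"):
        for r in ctrl.landmark_of(n,k)[:1]:
            w=at_z(n,r["pixel"],z); c,s=np.cos(YAW),np.sin(YAW); d=w-D; print(k,n,round(r["conf"],2),w,"deck",c*d[0]+s*d[1],-s*d[0]+c*d[1])
P=deck(-255,-2,230); print(P,delta(P,np.degrees(YAW)))
E
python3 -c "
import cv2;a=cv2.imread('pics/scene3.png');cv2.imwrite('pics/s3c.png',cv2.resize(a[150:350,230:390],None,fx=3,fy=3,interpolation=2))"
```

```text
6.77 [559.   67.7 263.7] yang 69.4 F [ 1.7 -0.1 -0.1] gap 85.2 gf 0.0 q [ 0.1  0.3  1.8  0.   1.1 -1.1]
keeper_grip scene 0.85 [557.4  68.4 144. ] deck -182.66524972547197 -65.81781266684834
board_mark scene 0.93 [622.6 119.5 112. ] deck -128.84657630759045 -2.914499243680659
board_mark top 0.62 [580.2 356.2 112. ] deck -217.12699269715918 220.86404162854933
board_handle scene 0.62 [496.8 137.9 147. ] deck -255.86408172879158 -9.670429484926018
board_handle top 0.56 [493.9 141.9 147. ] deck -259.4666029786523 -6.2953672825778
[499.1 145.2 230. ] ([79.5, 53.5, 26.2], [-0.1, -0.1, 80.8])
```

View pics/s3c.png

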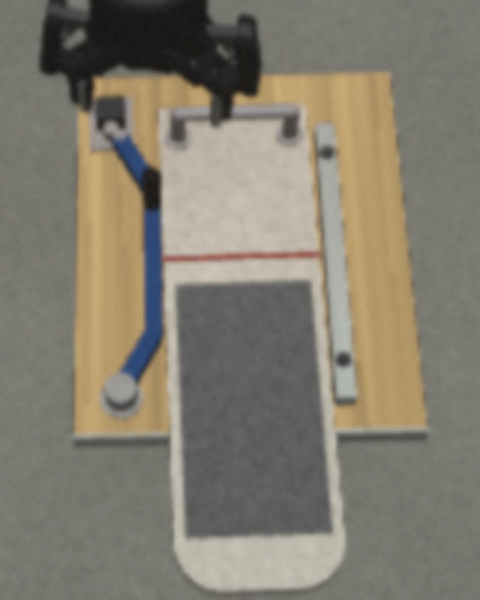

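The keeper's tip sits in its catch at (112,130). The board is in the channel with its red line at (163,259)–(318,254), and the handle is at (178,113)–(292,113). Next I compute its pose.

```bash
python3 - <<'E'
from h import *
np.set_printoptions(precision=1,suppress=True)
def dk(w): c,s=np.cos(YAW),np.sin(YAW); d=w-D; return np.array([c*d[0]+s*d[1],-s*d[0]+c*d[1]])
S=lambda p:np.array(p)/3+[230,150]-.3
for nm,p,z in(("mR",(163,259),112),("mL",(318,254),112),("hR",(176,112),147),("hL",(294,111),147),("eOR",(75,436),100),("eOL",(427,430),100),("noseR",(173,520),112),("noseL",(345,520),112)): print(nm,at_z("scene",S(p),z),dk(at_z("scene",S(p),z)))
# red pixels in both views -> line fit
for n in("scene","top"):
    im=cv2.imread(f"pics/{n}3.png").astype(int); b,g,r=im[...,0],im[...,1],im[...,2]
    m=(r-g>45)&(r-b>45); ys,xs=np.nonzero(m)
    w=np.array([dk(at_z(n,(x,y),112)) for x,y in zip(xs,ys)]); k=(abs(w[:,1])<75)&(w[:,0]>-190)&(w[:,0]<-90); w=w[k]
    if len(w)>10: a=np.polyfit(w[:,1],w[:,0],1); print(n,len(w),"line x at y0",a[1],"slope",a[0],"y range",w[:,1].min(),w[:,1].max())
E
```

```text
mR [600.   64.2 112. ] [-140.1  -61.6]
mL [622.2 181.8 112. ] [-141.5   58.1]
hR [492.6  98.7 147. ] [-252.2  -48.9]
hL [512.3 189.5 147. ] [-250.8   44. ]
eOR [722.9 -29.2 100. ] [  -1.2 -128.8]
eOL [775.4 223.7 100. ] [  0.4 129.4]
noseR [804.9  26.1 112. ] [ 68.3 -58.5]
noseL [831.7 144.3 112. ] [71.2 62.7]
scene 57 line x at y0 -140.95601899105654 slope -0.015017933182052058 y range -59.35166653137384 56.56247808810259
top 20 line x at y0 -140.8397414971655 slope -0.02447057998065226 y range 29.99561235227283 59.57206311905328
```

```bash
python3 - <<'E'
from h import *
st();P=deck(-251,-2,235); print(P,delta(P,np.degrees(YAW)+.5))
E
```

```text
7.17 [554.8  67.2 256.1] yang 69.4 F [1.  0.7 0.9] gap 85.2 gf 0.0 q [ 0.1   0.32  1.77 -0.    1.05 -1.11]
[503.03436872 144.43622404 235.        ] ([75.5, 54.1, 21.2], [-0.1, -0.1, 80.3])
```

Emit:
{"name": "arm_command", "arguments": {
  "deltas": [
    {"delta_pos": [75.5,54,21],"dr": [0,0,80]},
    {"delta_pos": [75.5,54,21],"dr": [0,0,80]},
    {"delta_pos": [75.5,54,21],"dr": [0,0,80]},
    {"delta_pos": [75.5,54,21],"dr": [0,0,80]},
    {"delta_pos": [75.5,54,21],"dr": [0,0,80]},
    {"delta_pos": [75.5,54,21],"dr": [0,0,80]},
    {"delta_pos": [75.5,54,21],"dr": [0,0,80]},
    {"delta_pos": [75.5,54,21],"dr": [0,0,80]},
    {"delta_pos": [75.5,54,21],"dr": [0,0,80]},
    {"delta_pos": [75.5,54,21],"dr": [0,0,80]}
  ]
}}

```text
time_s: 8.0
tcp_pos: [503.3, 144.3, 235.6]
tcp_rot: [-3.14, 0.0, 1.539]
force: [-0.5, 0.6, 0.6]
finger_gap: 85.2
gripper_force: 0.0
```

```bash
python3 - <<'E'
from h import *
st();P=deck(-251,-2,147); print(P,delta(P,np.degrees(YAW)+.5))
E
```

```text
8.0 [503.3 144.3 235.6] yang -1.8 F [-0.5  0.6  0.6] gap 85.2 gf 0.0 q [0.26 0.29 1.86 0.   0.98 0.29]
[503.03436872 144.43622404 147.        ] ([0.2, -0.2, 88.6], [-0.1, 0.0, 9.1])
```

Emit:
{"name": "arm_command", "arguments": {
  "deltas": [
    {"delta_pos": [0.2,-0.2,15],"dr": [0,0,5]},
    {"delta_pos": [0.2,-0.2,30],"dr": [0,0,9]},
    {"delta_pos": [0.2,-0.2,50],"dr": [0,0,9]},
    {"delta_pos": [0.2,-0.2,70],"dr": [0,0,9]},
    {"delta_pos": [0.2,-0.2,84],"dr": [0,0,9]},
    {"delta_pos": [0.2,-0.2,88],"dr": [0,0,9]},
    {"delta_pos": [0.2,-0.2,88],"dr": [0,0,9]},
    {"delta_pos": [0.2,-0.2,88],"dr": [0,0,9]}
  ]
}}

```text
time_s: 8.67
tcp_pos: [503.6, 144.6, 148.4]
tcp_rot: [-3.141, 0.0, 1.388]
force: [-0.3, -0.5, 0.4]
finger_gap: 85.2
gripper_force: 0.0
```

Emit:
{"name": "arm_command", "arguments": {
  "deltas": [
    {"delta_pos": [0,0,0],"dr": [0,0,0]},
    {"delta_pos": [0,0,0],"dr": [0,0,0]},
    {"delta_pos": [0,0,0],"dr": [0,0,0]},
    {"delta_pos": [0,0,0],"dr": [0,0,0]},
    {"delta_pos": [0,0,0],"dr": [0,0,0]},
    {"delta_pos": [0,0,0],"dr": [0,0,0]},
    {"delta_pos": [0,0,0],"dr": [0,0,0]},
    {"delta_pos": [0,0,0],"dr": [0,0,0]}
  ],
  "jaw": 0
}}

```text
time_s: 9.33
tcp_pos: [503.6, 144.6, 148.8]
tcp_rot: [3.141, -0.0, 1.388]
force: [-0.6, 0.2, 4.1]
finger_gap: 9.5
gripper_force: 58.5
```

```bash
python3 - <<'E'
from h import *
st();o=ctrl.get_obs()
# slide direction in tool axes
R=Ro.from_euler("xyz",o["tcp_rot"]); print("dir",R.inv().apply([np.cos(YAW),np.sin(YAW),0]))
cv2.imwrite("pics/g4.png",cv2.resize(ctrl.snapshot("scene")[130:360,200:420],None,fx=2.6,fy=2.6,interpolation=2))
E
```

```text
9.33 [503.6 144.6 148.8] yang -10.5 F [-0.6  0.2  4.1] gap 9.5 gf 58.5 q [ 0.26  0.42  1.92 -0.    0.79  0.44]
dir [-1.59994400e-02  9.99871913e-01  4.19147301e-04]
```

View pics/g4.png

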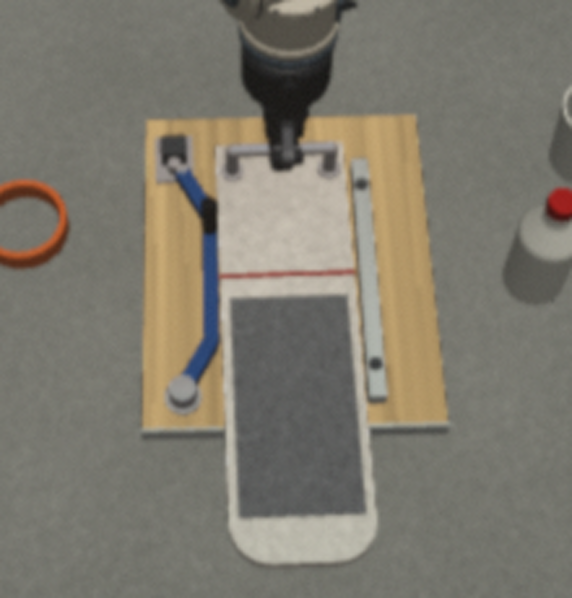

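The gripper holds the handle bar centrally at (287,150) and the board has not moved. Now I slide along the deck with a light downward press.

Emit:
{"name": "arm_command", "arguments": {
  "deltas": [
    {"delta_pos": [0,3,0.5],"dr": [0,0,0.2]},
    {"delta_pos": [-0.1,8,0.5],"dr": [0,0,0.4]},
    {"delta_pos": [-0.2,14,0.5],"dr": [0,0,0.6]},
    {"delta_pos": [-0.3,20,0.5],"dr": [0,0,0.8]},
    {"delta_pos": [-0.4,26,0.5],"dr": [0,0,0.9]},
    {"delta_pos": [-0.5,32,0.5],"dr": [0,0,0.9]},
    {"delta_pos": [-0.6,38,0.5],"dr": [0,0,0.9]},
    {"delta_pos": [-0.7,44,0.5],"dr": [0,0,0.9]},
    {"delta_pos": [-0.8,50,0.5],"dr": [0,0,0.9]},
    {"delta_pos": [-0.8,50,0.5],"dr": [0,0,0.9]}
  ]
}}

```text
time_s: 10.22
tcp_pos: [552.2, 135.3, 148.8]
tcp_rot: [-3.14, -0.0, 1.372]
force: [-4.8, 2.7, 12.7]
finger_gap: 9.9
gripper_force: 59.8
```

```bash
cat >> h.py <<'E'
def dk(w): c,s=np.cos(YAW),np.sin(YAW); d=w-D; return np.array([c*d[0]+s*d[1],-s*d[0]+c*d[1]])
def redline(lo,hi):
    for n in("scene","top"):
        im=ctrl.snapshot(n).astype(int); b,g,r=im[...,0],im[...,1],im[...,2]
        ys,xs=np.nonzero((r-g>45)&(r-b>45))
        w=np.array([dk(at_z(n,(x,y),112)) for x,y in zip(xs,ys)]).reshape(-1,2); w=w[(abs(w[:,1])<75)&(w[:,0]>lo)&(w[:,0]<hi)]
        if len(w)>10: a=np.polyfit(w[:,1],w[:,0],1); print(n,len(w),"line x0",a[1].round(1),"slope",a[0].round(4),"y",w[:,1].min().round(1),w[:,1].max().round(1))
    o=ctrl.get_obs();print("tcp deck",dk(o["tcp_pos"]).round(1),"dir",Ro.from_euler("xyz",o["tcp_rot"]).inv().apply([np.cos(YAW),np.sin(YAW),0]).round(4)); st()
E
python3 - <<'E'
from h import *
redline(-130,-50)
E
```

```text
scene 58 line x0 -91.7 slope -0.0008 y -60.3 57.6
tcp deck [-201.    -1.3] dir [-2.e-04  1.e+00 -8.e-04]
10.32 [552.2 135.3 148.8] yang -11.4 F [-5.2  1.5 11. ] gap 9.7 gf 59.7 q [0.22 0.48 1.82 0.   0.84 0.42]
```

Emit:
{"name": "arm_command", "arguments": {
  "deltas": [
    {"delta_pos": [0,4,0],"dr": [0,0,0]},
    {"delta_pos": [0,10,0],"dr": [0,0,0]},
    {"delta_pos": [0,17,0],"dr": [0,0,0]},
    {"delta_pos": [0,24,0],"dr": [0,0,0]},
    {"delta_pos": [0,31,0],"dr": [0,0,0]},
    {"delta_pos": [0,38,0],"dr": [0,0,0]},
    {"delta_pos": [0,45,0],"dr": [0,0,0]},
    {"delta_pos": [0,52,0],"dr": [0,0,0]},
    {"delta_pos": [0,58,0],"dr": [0,0,0]},
    {"delta_pos": [0,60,0],"dr": [0,0,0]}
  ]
}}

```text
time_s: 11.15
tcp_pos: [610.6, 123.4, 148.8]
tcp_rot: [-3.139, -0.0, 1.372]
force: [-10.8, 2.8, 16.1]
finger_gap: 9.7
gripper_force: 60.3
```

```bash
python3 - <<'E'
from h import *
redline(-70,20)
E
```

```text
scene 67 line x0 -32.2 slope -0.0027 y -61.5 55.8
tcp deck [-141.3   -1.5] dir [-0.      1.     -0.0018]
11.25 [610.7 123.3 148.8] yang -11.4 F [-6.2  1.  12.2] gap 9.8 gf 59.8 q [0.18 0.55 1.7  0.   0.9  0.38]
```

Emit:
{"name": "arm_command", "arguments": {
  "deltas": [
    {"delta_pos": [0,4,0],"dr": [0,0,0]},
    {"delta_pos": [0,9,0],"dr": [0,0,0]},
    {"delta_pos": [0,14,0],"dr": [0,0,0]},
    {"delta_pos": [0,19,0],"dr": [0,0,0]},
    {"delta_pos": [0,24,0],"dr": [0,0,0]},
    {"delta_pos": [0,28,0],"dr": [0,0,0]},
    {"delta_pos": [0,31,0],"dr": [0,0,0]},
    {"delta_pos": [0,32,0],"dr": [0,0,0]},
    {"delta_pos": [0,32,0],"dr": [0,0,0]},
    {"delta_pos": [0,32,0],"dr": [0,0,0]}
  ]
}}

```text
time_s: 12.08
tcp_pos: [641.6, 117.0, 148.8]
tcp_rot: [-3.139, -0.0, 1.373]
force: [-7.1, 2.0, 11.7]
finger_gap: 10.3
gripper_force: 59.8
```

```bash
python3 - <<'E'
from h import *
redline(-40,40)
for n in("scene","top"):
    cv2.imwrite(f"pics/{n}5.png",ctrl.snapshot(n))
a=cv2.imread("pics/scene5.png")[180:380,200:400];b=cv2.imread("pics/top5.png")[90:250,200:400]
b=cv2.copyMakeBorder(b,0,40,0,0,0)
cv2.imwrite("pics/f.png",cv2.resize(cv2.hconcat([a,b]),None,fx=2,fy=2,interpolation=2))
for n in("scene",): print(proj(n,D) if 0 else "")
E
```

```text
scene 70 line x0 -0.4 slope 0.005 y -60.0 55.8
tcp deck [-109.7   -1.5] dir [-3.0e-04  1.0e+00 -2.2e-03]
12.18 [641.6 117.  148.8] yang -11.4 F [-6.4  1.5 12.8] gap 9.9 gf 59.8 q [0.16 0.58 1.63 0.   0.93 0.36]
```

View pics/f.png

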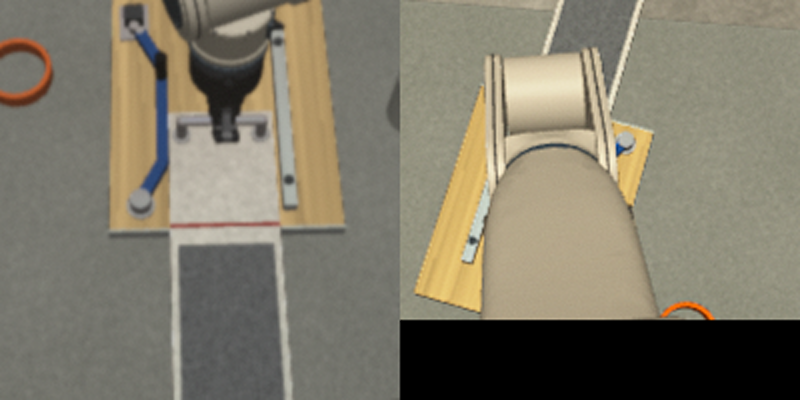

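The red line is at x ≈ -0.5 mm and centred within about 2 mm. The keeper is shut, the board is flat and the gripper is still holding it, so I'll hand in.

```bash
python3 -c "
from plant import ctrl
print(ctrl.sign_off())"
```

```text
the job is handed in; nothing more can be done
None
```

I handed the job in with the keeper snapped shut and the board slid out flat, its red line measured within about 1 mm of the outer edge and about 2 mm of centre, the gripper still holding the handle down; sign-off returned no verdict.

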